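Fetch the pickle dish from behind the containers

TASK

First move the three clear containers from the pull-out shelf onto the wooden board; only when all three stand there, take the black pickle dish from the shelf and set it in the middle of the orange plate. Then put every container back in the middle of its own mat (square on square, round on round, oblong on oblong) and lined up with it. Keep the containers and the dish upright all the while and leave the ladle where it lies.

Things in the scene. Friction and masses are not known exactly. Their poses are not given: they have to be found in the camera images.
- square_box: clear acrylic container, white clip-on lid, square, 60 x 60 mm, 100 mm tall, breadsticks inside; closed, one rigid piece, 0.2 to 0.4 kg. Origin: centre of its underside, z up. Grip across its smooth +y and -y sides, best 20 mm below the top; a grey clip 22 mm wide stands out 3 mm on the +x and -x sides near the top. Starts on the square mat, x axis roughly along the mat's.
- round_box: clear acrylic container, white clip-on lid, round, 64 mm in diameter, 90 mm tall, a stack of biscuits inside; closed, one rigid piece, 0.2 to 0.4 kg. Origin: centre of its underside, z up. Grip across its smooth +y and -y sides, best 20 mm below the top; a grey clip 22 mm wide stands out 3 mm on the +x and -x sides near the top. Starts on the round mat, x axis roughly along the mat's.
- long_box: clear acrylic container, white clip-on lid, oblong, 84 mm (its x) x 60 mm (its y), 80 mm tall, walnuts inside; closed, one rigid piece, 0.2 to 0.4 kg. Origin: centre of its underside, z up. Grip across its smooth +y and -y sides, best 20 mm below the top; a grey clip 22 mm wide stands out 3 mm on the +x and -x sides near the top. Starts on the oblong mat, x axis roughly along the mat's.
- dish: black ceramic pickle dish, an open oblong tray 110 mm (its x) x 56 mm (its y), 34 mm tall, walls 6 mm thick, about 0.25 kg. Origin: centre of its underside, z up. Starts on the bare shelf (top 30 mm above the counter) behind the row of containers, its long side roughly parallel to the row. It can be gripped across its 56 mm width.
- square_mat: flat cork mat, square, 76 x 76 mm, 3 mm thick, fixed to the pull-out shelf (shelf top at 30 mm above the counter); place of the square container. Origin: centre of its underside, so its top is 3 mm above the origin.
- round_mat: flat cork mat, round, 78 mm in diameter, 3 mm thick, fixed to the pull-out shelf (shelf top at 30 mm above the counter); place of the round container. Origin: centre of its underside, so its top is 3 mm above the origin.
- long_mat: flat cork mat, oblong, 102 mm (its x) x 76 mm (its y), 3 mm thick, fixed to the pull-out shelf (shelf top at 30 mm above the counter); place of the oblong container. Origin: centre of its underside, so its top is 3 mm above the origin.
- plate: orange melamine plate, round, 208 mm across its rim, 16 mm high, fixed, on the counter at one side of the shelf. Origin: centre of its underside; its flat inner floor, about 155 mm across, is 6 mm above the origin.
- board: wooden chopping board, 200 x 200 mm, 15 mm thick, fixed, lying on the counter at the other side of the shelf: the side area. Origin: centre of its underside; x and y along its edges; its top is 15 mm above the origin.
- ladle: steel ladle lying loose on the shelf behind the dish: bowl 64 mm in diameter and 26 mm high, with a handle 8 mm thick that reaches 235 mm from the bowl's centre along the ladle's -y axis, sloping down to the shelf. Origin: centre of the bowl's underside. To be left alone.

How it is judged:
By the outcome, as a careful person would: the job done as asked, in the order asked, and still so for the second after the job is handed in, with the robot touching nothing.
It also fails if it takes over 138 s, if anything falls off the work surface, if the arm or the gripper's body presses on something with over 40 N, if the wrist force passes 120 N, or if a joint passes its speed limit or range.

ROBOT

A 6-joint arm with a two-finger parallel gripper is mounted at the origin on the work surface. World frame = base frame: x ahead of the robot, y to its left, z up, the work surface at z = 0. Lengths are in m, angles in rad, forces in N, time in s.
With the tool pointing down it reaches from about 0.425 to 0.925 m from the base axis. Payload 12.5 kg.
Tool frame: the origin (TCP) lies on the centre line of the jaws, within the pads' length; the fingertips stand 8 mm ahead of it and the grasp point (between the pads) lies 11 mm behind it (tip_extent is the distance from the TCP to the fingertips, in m); z points along the fingers, y is the line along which they close (so a half turn about z gives the same grasp; the last joint's range is limited). The gripper opens to 85 mm and grips with 20 to 120 N. Pads are 22 mm wide; open, the fingers measure 114 mm over their backs; the gripper's body (76 mm by 85 mm) begins 54 mm behind the grasp point. The pads swing forward as they close: fully open they stand 13 mm farther back than shut.
Start: joints at [-1.284, 0.491, 1.559, -0, 1.092, -0.106], TCP at [0.239, -0.577, 0.239] pointing down, gripper open.
Joint ranges: [-3.1, 3.1], [-0.84, 2.19], [0.05, 2.79], [-1.13, 4.28], [0.06, 2.93], [-2.69, 2.69]. Speed limits (rad/s): [2.22, 2.22, 2.79, 3.14, 3.14, 3.14].

INTERFACE

Orientations are given as a rotation vector (axis times angle).
In Python, from bench import state, grab_frame, finish_job, tip_extent gives the robot as it stands.
- The arm moves only by the tool step_arm, never from a script. Its argument "motion" is a list of rows, each a list of 7 numbers: the turn, a rotation vector about the tool's x, y, z in degrees, then the shift along the tool's x, y, z in m, then the closure, from -1 (fully open) to 1 (shut). A call has exactly 5 rows; each row shifts and turns the commanded pose from where the row before left it, along the tool's axes as they then stand; what a row does not reach is not made up. A row lasts 1/8 s, in which the tool goes at most 62.5 mm and 10.7 degrees, less where a joint would pass 70% of its speed; a pose out of reach is approached as far as the arm can. A call with a gripper value outside its range is refused whole. The fingers move at their own pace and stop on an object; "squeeze" is the grip in N (left out, the last holds). Time passes only in rows, so rows that do not move let the fingers close, or fill a call up. It gives the time, the measured TCP pose, the force, the opening and the grip force at its end, in the units of the state.
- state(): the state, without advancing time (a new reading comes with each control period).
- grab_frame(name): name is "scene" or "top" or "wrist"; returns a dict with "pixels" (420x560x3 uint8, red, green, blue), "fx", "fy", "cx", "cy" (pixels), "cam_to_world" (4x4, takes a point from camera to world coordinates). Camera axes: x right, y down, z forward; pixel columns grow to the right and rows downward; lengths in m; the calibration is good to about 2 mm. A picture is of the moment at which its call begins. There is no depth.
- finish_job(): hands the job in; it is judged then, once.
The state is a dict: "t": time; "joints": joint angles; "joint_velocities": joint speeds; "effort": joint torques, N m; "eef_pos": TCP position; "tcp_rot": TCP orientation; "wrist_force": force on the tool from outside, world axes, zero at the start; "moment": the same for the moment, N m; "width": opening from 0.0 (shut) to 1.0 (fully open); "gripper_force": force on a finger pad.
Only numpy, scipy, OpenCV 4.12 (cv2) and the standard library are available. Lean on these libraries where they do the work, as an engineer would, in place of code of your own. Each camera call takes 0.05 s, during which the arm holds its last target. There are 200 camera calls.

## Working session

There is one attempt and no reset: what is moved stays moved. The work goes in short steps, Python scripts to look and compute and a tool call to move; the robot and the scene stay as the last step left them, time stands still between calls to the robot, and variables do not carry over. Pictures are saved under pics/ and viewed, at most 14 in all, crops included, and the job is handed in when it is done.

Besides the shell and the picture viewer there is one more tool, called after "Request:" by a JSON object that holds its "name" and its "arguments". step_arm: Moves the arm, as the interface text tells. Its arguments: {"type":"object","properties":{"motion":{"type":"array","items":{"type":"array","items":{"type":"number"}}},"squeeze":{"type":"number"}},"required":["motion"]}

```bash
mkdir -p pics; ls; python3 - <<'E'
from bench import *
import cv2,json,numpy as np
s=state();print({k:np.round(v,3).tolist() for k,v in s.items()},tip_extent)
for n in("top","scene"):
    f=grab_frame(n);cv2.imwrite(f"pics/{n}0.png",f["pixels"][:,:,::-1])
    print(n,f["fx"],f["fy"],f["cx"],f["cy"],np.round(f["cam_to_world"],4).tolist())
E
```

```text
pics
{'t': 0.0, 'joints': [-1.284, 0.492, 1.559, 0.0, 1.092, -0.106], 'joint_velocities': [0.0, -0.001, -0.0, 0.001, 0.001, -0.001], 'effort': [-0.002, -61.846, -26.16, -0.0, 0.004, 0.0], 'eef_pos': [0.239, -0.577, 0.239], 'tcp_rot': [-3.08, -0.613, 0.0], 'wrist_force': [0.509, 0.247, 0.737], 'moment': [0.038, 0.026, 0.0], 'gripper_force': 0.0, 'width': 0.999} 0.008
top 402.2737352302033 402.2737352302033 276.69416979201884 202.95171950146226 [[-0.0226, -0.989, 0.146, 0.465], [-0.9992, 0.0272, 0.03, -0.0152], [-0.0337, -0.1452, -0.9888, 0.8797], [0.0, 0.0, 0.0, 1.0]]
scene 491.4332441663574 491.4332441663574 273.42396870230857 206.93681476910515 [[0.7677, 0.4393, -0.4666, 1.0696], [0.6408, -0.5172, 0.5674, -0.56], [0.0079, -0.7345, -0.6785, 0.7546], [0.0, 0.0, 0.0, 1.0]]
```

View pics/top0.png

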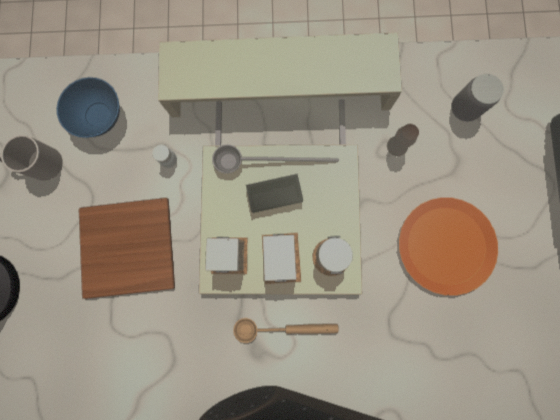

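View pics/scene0.png

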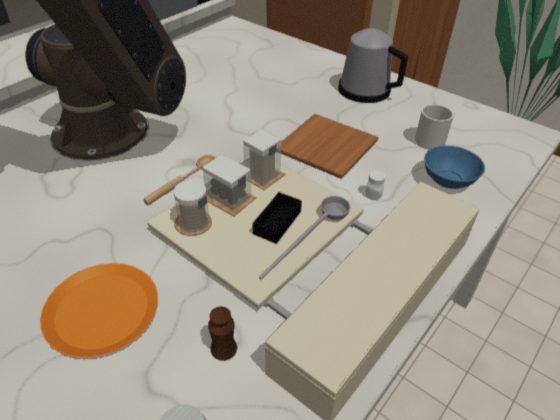

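The top view shows the lids: square at (223,253), long at (280,257), round at (335,255). The dish is at (275,194), the ladle at (228,160), the board at (127,248) and the plate at (448,246). The scene view shows the same row from behind.

```bash
cat > h.py <<'E'
from bench import *
import cv2,numpy as np
from scipy.spatial.transform import Rotation as R
def ray(f,uv):
    uv=np.atleast_2d(uv).astype(float); T=f["cam_to_world"]
    d=np.c_[(uv[:,0]-f["cx"])/f["fx"],(uv[:,1]-f["cy"])/f["fy"],np.ones(len(uv))]@T[:3,:3].T
    return T[:3,3],d
def plane(f,uv,z):
    o,d=ray(f,uv); return o+d*((z-o[2])/d[:,2])[:,None]
def proj(f,p):
    T=np.linalg.inv(f["cam_to_world"]); c=np.atleast_2d(p)@T[:3,:3].T+T[:3,3]
    return np.c_[c[:,0]/c[:,2]*f["fx"]+f["cx"],c[:,1]/c[:,2]*f["fy"]+f["cy"]]
def tri(f,u,g,v):
    "midpoint of the two rays' closest approach, and the miss"
    o,d=ray(f,u);p,e=ray(g,v);d,e=d[0],e[0]
    s,t=np.linalg.lstsq(np.c_[d,-e],p-o,rcond=None)[0]
    a,b=o+s*d,p+t*e; return (a+b)/2,np.linalg.norm(a-b)
def mask(f,lo,hi,roi=None):
    h=cv2.cvtColor(f["pixels"],cv2.COLOR_RGB2HSV); m=cv2.inRange(h,np.array(lo),np.array(hi))
    if roi: k=np.zeros_like(m);x0,y0,x1,y1=roi;k[y0:y1,x0:x1]=255;m&=k
    return m
def blobs(m,amin=60):
    c=cv2.findContours(m,cv2.RETR_EXTERNAL,cv2.CHAIN_APPROX_NONE)[0]
    return sorted([a for a in c if cv2.contourArea(a)>amin],key=cv2.contourArea,reverse=True)
def rect(P):
    "min-area rectangle of world points (mm scale): centre, sizes, angle deg of first side"
    (c,s,a)=cv2.minAreaRect((P[:,:2]*1000).astype(np.float32)); return np.round(c,1),np.round(s,1),round(a,1)
def pose():
    s=state(); M=R.from_rotvec(s["tcp_rot"]).as_matrix()
    return np.array(s["eef_pos"]),M
def go(x,y,z,yaw):
    "shift in tool axes AFTER turning to yaw (deg, of tool x in world), and the turn about tool z"
    p,M=pose(); c=np.degrees(np.arctan2(M[1,0],M[0,0])); t=(yaw-c+180)%360-180
    G=R.from_euler('z',yaw,degrees=True).as_matrix()@np.diag([1,-1,-1])
    print("turn z",round(-t,1),"shift mm",np.round(G.T@(np.array([x,y,z])-p)*1000,1),"tilt",np.round(np.degrees(np.arccos(-M[2,2])),2))
E
python3 - <<'E'
from h import *
t=grab_frame("top");s=grab_frame("scene")
for n,f,roi in(("top",t,(180,130,370,310)),("scene",s,(150,120,370,300))):
    h=cv2.cvtColor(f["pixels"],cv2.COLOR_RGB2HSV)
    pts={"top":dict(lidS=(223,253),lidL=(280,257),lidR=(335,255),mat=(267,240),shelf=(230,220),dish=(275,194),plate=(448,246),board=(127,248)),"scene":dict(lidS=(264,142),lidL=(226,175),lidR=(192,190),mat=(232,203),shelf=(250,260),dish=(277,218))}[n]
    print(n,{k:h[v[1],v[0]].tolist() for k,v in pts.items()})
    x0,y0,x1,y1=roi
    cv2.imwrite(f"pics/{n}_crop.png",cv2.resize(f["pixels"][y0:y1,x0:x1,::-1],None,fx=3,fy=3,interpolation=cv2.INTER_CUBIC))
for name,lo,hi,z in(("plate",(3,150,100),(18,255,255),.016),("board",(0,60,40),(18,200,200),.015)):
    roi=(380,180,520,310) if name=="plate" else (70,190,180,305)
    b=blobs(mask(t,lo,hi,roi))[0][:,0]; print(name,rect(plane(t,b,z)))
g=mask(t,(15,0,0),(45,60,255),(150,120,400,320))
E
```

```text
top {'lidS': [39, 14, 180], 'lidL': [30, 9, 178], 'lidR': [39, 10, 177], 'mat': [38, 6, 181], 'shelf': [32, 40, 180], 'dish': [27, 30, 84], 'plate': [11, 160, 171], 'board': [11, 131, 117]}
scene {'lidS': [37, 12, 192], 'lidL': [40, 12, 193], 'lidR': [38, 11, 193], 'mat': [14, 38, 73], 'shelf': [23, 40, 190], 'dish': [140, 64, 12]}
plate (array([ 484.6, -358.4]), array([174.9, 201.1]), 54.2)
board (array([504.9, 340.9]), array([198.6, 201. ]), 5.0)
```

View pics/top_crop.png

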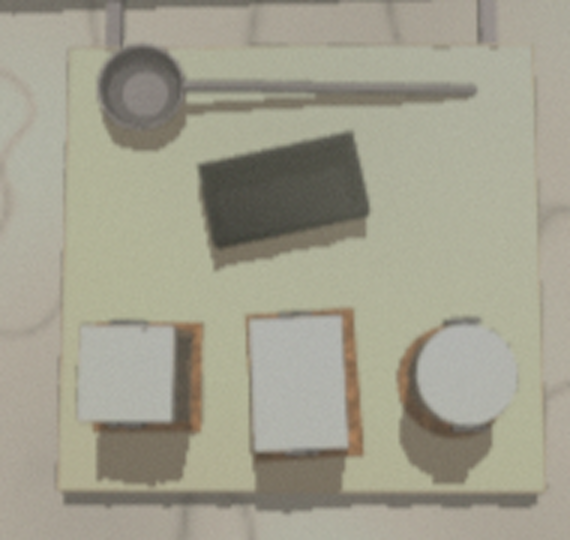

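The crop shows the clips on the far and near sides of all three containers (world x), so the grip is along world y. Lid centres in the crop are square (126,372), long (298,384) and round (466,372).

```bash
python3 - <<'E'
from h import *
t=grab_frame("top");s=grab_frame("scene")
def lids(f,roi):
    m=mask(f,(0,0,145),(179,25,255),roi); m=cv2.morphologyEx(m,cv2.MORPH_OPEN,np.ones((3,3)))
    return blobs(m,150)
for n,f,roi in(("top",t,(202,230,358,290)),("scene",s,(170,125,290,215))):
    for b in lids(f,roi): print(n,cv2.boundingRect(b),cv2.contourArea(b),np.round(cv2.minAreaRect(b)[0],1))
T={};
for b in lids(t,(202,230,358,290)):
    c=np.array(cv2.minAreaRect(b)[0]); k='S' if c[0]<250 else 'L' if c[0]<310 else 'R'; z=dict(S=.133,L=.113,R=.123)[k]
    T[k]=c; P=plane(t,b[:,0],z);print(k,rect(P))
for b in lids(s,(170,125,290,215)):
    c=np.array(cv2.minAreaRect(b)[0]); k='S' if c[0]>245 else 'L' if c[0]>208 else 'R'
    if k in T: p,e=tri(t,T[k],s,c); print(k,"tri",np.round(p*1000,1),"miss",round(e*1000,1))
b=blobs(mask(t,(5,100,60),(18,255,255),(380,180,520,310)))[0][:,0];P=plane(t,b,.016);print("plate",rect(P),np.round(np.array(cv2.minEnclosingCircle((P[:,:2]*1000).astype(np.float32))[0]),1))
b=blobs(mask(t,(0,0,0),(179,255,115),(240,165,308,215)))[0][:,0];print("dish",rect(plane(t,b,.064)))
go(.50,.0,.40,0)
E
```

```text
top (264, 235, 32, 45) 1257.0 [278.7 257.1]
top (206, 238, 32, 33) 926.5 [221.5 254. ]
top (319, 238, 34, 34) 846.5 [335.3 254.3]
scene (170, 125, 120, 58) 4161.0 [229.5 153.5]
scene (170, 170, 38, 36) 728.0 [188.7 190.2]
L (array([475.1,   6.5]), array([82.4, 58. ]), 1.4)
S (array([482.8, 112.1]), array([58.2, 58.7]), 88.6)
R (array([477.6, -98.8]), array([60.8, 60.8]), 42.9)
L tri [477.4   8.9 148.8] miss 9.2
R tri [ 476.6 -100.1  121. ] miss 2.6
plate (array([ 492.7, -347.6]), array([203.6, 204.2]), 41.7) [ 492.3 -347.9]
dish (array([605.2,  14.8]), array([ 61.7, 110.1]), 10.7)
turn z 22.5 shift mm [ 260.8 -577.3 -160.9] tilt 0.02
```

Request:
{"name": "step_arm", "arguments": {"motion": [[0,0,7.5,0,0,-0.05,-1],[0,0,7.5,0,0,-0.05,-1],[0,0,7.5,0,0,-0.05,-1],[0,0,0,0.022,-0.05,0,-1],[0,0,0,0.022,-0.05,0,-1]]}}

```text
t: 0.92
eef_pos: [0.2834, -0.4763, 0.3894]
tcp_rot: [3.141, -0.002, 0.001]
wrist_force: [1.0, -0.1, 0.5]
width: 1.001
gripper_force: 0.0
```

Request:
{"name": "step_arm", "arguments": {"motion": [[0,0,0,0.022,-0.05,0,-1],[0,0,0,0.022,-0.05,0,-1],[0,0,0,0.022,-0.05,0,-1],[0,0,0,0.022,-0.05,0,-1],[0,0,0,0.022,-0.05,0,-1]]}}

```text
t: 1.55
eef_pos: [0.3936, -0.2257, 0.3895]
tcp_rot: [3.141, -0.0, 0.001]
wrist_force: [0.3, 0.3, 0.4]
width: 1.0
gripper_force: 0.0
```

Request:
{"name": "step_arm", "arguments": {"motion": [[0,0,0,0.022,-0.05,0,-1],[0,0,0,0.022,-0.05,0,-1],[0,0,0,0.022,-0.05,0,-1],[0,0,0,0.022,-0.05,0,-1],[0,0,0,0,0,0,-1]]}}

```text
t: 2.17
eef_pos: [0.4818, -0.0246, 0.3891]
tcp_rot: [-3.141, -0.007, 0.0]
wrist_force: [0.8, -0.1, -0.4]
width: 1.0
gripper_force: 0.0
```

```bash
python3 - <<'E'
from h import *
f=grab_frame("wrist");cv2.imwrite("pics/w1.png",f["pixels"][:,:,::-1]);print(f["fx"],f["cx"],f["cy"],np.round(f["cam_to_world"],4).tolist())
go(.5,0,.4,0)
E
```

```text
304.60814781327605 273.022731320313 212.7067667451428 [[0.0038, -0.9502, -0.3115, 0.5615], [-1.0, -0.0038, -0.0006, -0.0247], [-0.0006, 0.3115, -0.9502, 0.5249], [0.0, 0.0, 0.0, 1.0]]
turn z 0.2 shift mm [ 18.6 -26.1 -10.9] tilt 0.02
```

View pics/w1.png

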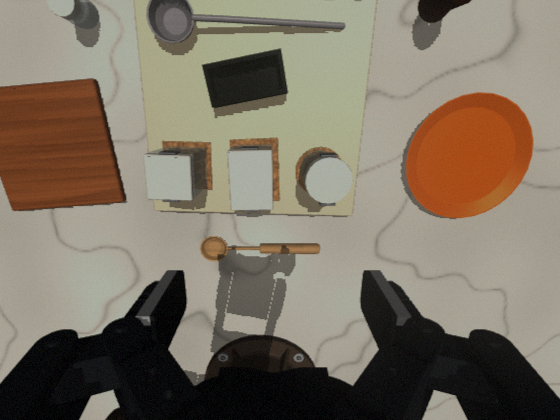

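The wrist view shows the lids at square (170,175), long (250,180) and round (328,180), the dish at (245,78), the board's right edge near x=110, and the plate at (468,155).

```bash
cat >> h.py <<'E'
def lids(f,roi):
    m=mask(f,(0,0,145),(179,26,255),roi); m=cv2.morphologyEx(m,cv2.MORPH_OPEN,np.ones((5,5)))
    return blobs(m,300)
E
python3 - <<'E'
from h import *
t=grab_frame("top");w=grab_frame("wrist");s=grab_frame("scene");print(mask(w,(0,0,145),(179,26,255),(140,130,360,213)).sum()/255)
Z=dict(S=.133,L=.113,R=.123)
def get(f,roi,a,b,rev=False):
    o={}
    for c in lids(f,roi):
        x=cv2.minAreaRect(c)[0][0]; k='R' if (x>b)!=rev and (x>b or rev and x<a) else None
        k=('S' if x<a else 'L' if x<b else 'R') if not rev else ('R' if x<a else 'L' if x<b else 'S')
        o.setdefault(k,c[:,0])
    return o
A=get(t,(202,230,358,290),250,310);B=get(w,(143,130,360,213),210,290)
for k in A:
    if k not in B: continue
    ca=np.array(cv2.minAreaRect(A[k])[0]);cb=np.array(cv2.minAreaRect(B[k])[0])
    p,e=tri(t,ca,w,cb)
    print(k,"top",rect(plane(t,A[k],Z[k])),"wrist",rect(plane(w,B[k],Z[k])),"tri",np.round(p*1000,1),round(e*1000,1))
# heights with the scene view: lid quad from edges of a tight brightness mask
m=mask(s,(0,0,183),(60,20,255),(170,125,290,215));
for c in blobs(cv2.morphologyEx(m,cv2.MORPH_OPEN,np.ones((3,3))),100): print("scene",cv2.boundingRect(c),cv2.contourArea(c),np.round(cv2.minAreaRect(c)[0],1))
for k,p in (("S",(482.8,112.1,133)),("L",(475.1,6.5,113)),("R",(477.6,-98.8,123))): print(k,"expected scene px",np.round(proj(s,np.array(p)/1000),1))
b=blobs(mask(w,(0,0,0),(179,255,75),(190,40,300,115)))[0][:,0];print("dish",rect(plane(w,b,.064)),rect(plane(w,b,.034)))
b=blobs(mask(w,(5,100,60),(18,255,255),(390,80,550,230)))[0][:,0];print("plate",rect(plane(w,b,.016)))
E
```

```text
6212.0
scene (242, 125, 48, 24) 575.5 [267.4 135.9]
scene (206, 156, 41, 26) 566.0 [225.9 167.6]
scene (174, 178, 31, 22) 481.5 [189.  188.5]
scene (174, 135, 34, 21) 354.0 [191.  145.5]
scene (208, 125, 23, 13) 139.5 [219. 131.]
scene (234, 125, 27, 7) 127.5 [247. 128.]
S expected scene px [[262.1 139.1]]
L expected scene px [[226.6 167.6]]
R expected scene px [[190.1 189.3]]
dish (array([606. ,  14.7]), array([ 57.6, 109.2]), 10.8) (array([608.9,  17.4]), array([ 61.3, 116.3]), 10.8)
plate (array([ 490.6, -348.8]), array([205.3, 207.3]), 0.0)
```

```bash
python3 - <<'E'
from h import *
w=grab_frame("wrist");s=grab_frame("scene")
for c in lids(w,(143,130,360,213)):
    x=cv2.minAreaRect(c)[0][0];k='S' if x<210 else 'L' if x<290 else 'R'
    print(k,rect(plane(w,c[:,0],dict(S=.133,L=.113,R=.123)[k])))
    q={'L':(225.9,167.6),'R':(189.,188.5)}.get(k)
    if q: print("   tri with scene",np.round(tri(w,cv2.minAreaRect(c)[0],s,q)[0]*1000,1))
go(.4825,.1125,.15,0)
E
```

```text
L (array([472.7,   6.4]), array([81.5, 58.1]), 1.2)
   tri with scene [473.2   6.9 111.7]
S (array([480.5, 112.8]), array([58.5, 57.6]), 88.1)
R (array([475.5, -99.6]), array([60.3, 59.2]), 1.7)
   tri with scene [476.2 -99.5 124.7]
turn z -0.1 shift mm [   1.6 -140.9  239.4] tilt 0.02
```

Request:
{"name": "step_arm", "arguments": {"motion": [[0,0,1.6,0,-0.047,0,-1],[0,0,0,0,-0.047,0,-1],[0,0,0,0,-0.047,0,-1],[0,0,0,0,0,0.06,-1],[0,0,0,0,0,0.06,-1]]}}

```text
t: 3.1
eef_pos: [0.4838, 0.1133, 0.2683]
tcp_rot: [-3.141, 0.044, -0.003]
wrist_force: [1.7, -0.1, -1.2]
width: 0.997
gripper_force: 0.0
```

Request:
{"name": "step_arm", "arguments": {"motion": [[0,0,0,0,0,0.06,-1],[0,0,0,0,0,0.05,-1],[0,0,0,0,0,0.04,-1],[0,0,0,0,0,0.017,-1],[0,0,0,0,0,0,-1]]}}

```text
t: 3.72
eef_pos: [0.4836, 0.1127, 0.1014]
tcp_rot: [3.141, -0.046, -0.004]
wrist_force: [-0.2, 0.4, 0.3]
width: 1.002
gripper_force: 0.0
```

Request:
{"name": "step_arm", "arguments": {"motion": [[0,0,0,0,0,0,1],[0,0,0,0,0,0,1],[0,0,0,0,0,0,1],[0,0,0,0,0,0,1],[0,0,0,0,0,0,1]], "squeeze": 40}}

```text
t: 4.35
eef_pos: [0.4844, 0.1133, 0.1034]
tcp_rot: [3.141, -0.044, 0.004]
wrist_force: [-0.0, -4.6, 7.5]
width: 0.697
gripper_force: 43.4
```

Request:
{"name": "step_arm", "arguments": {"motion": [[0,0,0,0,0,-0.02,1],[0,0,0,0,0,-0.03,1],[0,0,0,0,0,-0.05,1],[0,0,-1.6,0,0,-0.04,1],[0,0,0,0,0,-0.01,1]]}}

```text
t: 4.97
eef_pos: [0.4841, 0.1137, 0.2545]
tcp_rot: [-3.141, -0.0, -0.006]
wrist_force: [-0.2, 0.9, -3.8]
width: 0.699
gripper_force: 45.8
```

Request:
{"name": "step_arm", "arguments": {"motion": [[0,0,0,-0.003,-0.03,0,1],[0,0,0,-0.005,-0.045,0,1],[0,0,0,-0.005,-0.05,0,1],[0,0,0,-0.005,-0.05,0,1],[0,0,0,-0.004,-0.05,0,1]]}}

```text
t: 5.6
eef_pos: [0.4609, 0.34, 0.2507]
tcp_rot: [3.14, -0.001, -0.003]
wrist_force: [1.9, -0.7, -3.2]
width: 0.697
gripper_force: 45.6
```

Request:
{"name": "step_arm", "arguments": {"motion": [[0,0,0,-0.003,-0.03,0,1],[0,0,0,0,-0.015,0,1],[0,0,0,0,0,0.03,1],[0,0,0,0,0,0.05,1],[0,0,0,0,0,0.04,1]]}}

```text
t: 6.22
eef_pos: [0.4584, 0.3825, 0.1299]
tcp_rot: [3.14, -0.001, -0.002]
wrist_force: [0.6, 0.2, -4.7]
width: 0.695
gripper_force: 45.5
```

```bash
python3 - <<'E'
from h import *
go(.459,.383,.0855,0);print({k:np.round(v,3) for k,v in state().items() if k in("width","gripper_force","wrist_force","t")})
f=grab_frame("wrist");cv2.imwrite("pics/w2.png",f["pixels"][:,:,::-1])
E
```

```text
turn z -0.1 shift mm [ 0.6 -0.5 44.4] tilt 0.11
{'t': np.float64(6.225), 'wrist_force': array([ 0.602,  0.17 , -4.672]), 'gripper_force': np.float64(45.547), 'width': np.float64(0.695)}
```

View pics/w2.png

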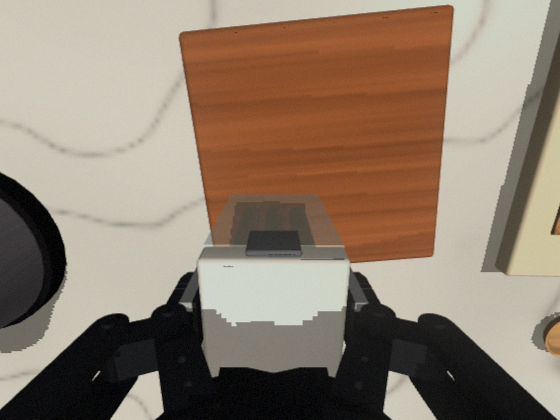

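The square box is held level above the board; board corners are at (180,33), (452,8) and (433,255). I'll check these corners before lowering.

```bash
python3 - <<'E'
from h import *
f=grab_frame("wrist");P=plane(f,[(180,33),(452,8),(433,255)],.015)*1000;print(np.round(P,1)); print("centre",(P[0]+P[2])/2)
E
```

```text
[[589.6 446.1  15. ]
 [604.7 255.8  15. ]
 [414.7 237.5  15. ]]
centre [502.12293864 341.83378376  15.        ]
```

Request:
{"name": "step_arm", "arguments": {"motion": [[0,0,0,0,0,0.025,1],[0,0,0,0,0,0.012,1],[0,0,0,0,0,0.005,1],[0,0,0,0,0,0.002,1],[0,0,0,0,0,0,1]]}}

```text
t: 6.95
eef_pos: [0.459, 0.3837, 0.0889]
tcp_rot: [-3.141, -0.0, -0.001]
wrist_force: [-0.4, 0.4, -3.5]
width: 0.698
gripper_force: 46.0
```

Request:
{"name": "step_arm", "arguments": {"motion": [[0,0,0,0,0,0,0.3],[0,0,0,0,0,0,-0.5],[0,0,0,0,0,0,-1],[0,0,0,0,0,0,-1],[0,0,0,0,0,0,-1]]}}

```text
t: 7.58
eef_pos: [0.4588, 0.3836, 0.0883]
tcp_rot: [-3.142, -0.0, -0.0]
wrist_force: [0.6, -0.7, -0.2]
width: 0.999
gripper_force: 0.0
```

Request:
{"name": "step_arm", "arguments": {"motion": [[0,0,0,0,0,-0.03,-1],[0,0,0,0,0,-0.05,-1],[0,0,0,0,0,-0.06,-1],[0,0,0,0,0,-0.05,-1],[0,0,0,0,0,0,-1]]}}

```text
t: 8.2
eef_pos: [0.4596, 0.3842, 0.2823]
tcp_rot: [-3.138, -0.0, -0.009]
wrist_force: [-0.3, 0.5, -0.6]
width: 1.0
gripper_force: 0.0
```

```bash
python3 - <<'E'
from h import *
go(.4745,.0065,.082,1.3)
E
```

```text
turn z -1.3 shift mm [  6.3 377.9 200.3] tilt 0.41
```

Request:
{"name": "step_arm", "arguments": {"motion": [[0,0,-1.3,0,0.05,0,-1],[0,0,0,0.002,0.06,0,-1],[0,0,0,0.002,0.06,0,-1],[0,0,0,0.002,0.06,0,-1],[0,0,0,0,0.06,0,-1]]}}

```text
t: 8.82
eef_pos: [0.4698, 0.0919, 0.2774]
tcp_rot: [3.141, 0.036, -0.002]
wrist_force: [1.2, -0.4, 0.1]
width: 1.0
gripper_force: 0.0
```

Request:
{"name": "step_arm", "arguments": {"motion": [[0,0,0,0,0.05,0,-1],[0,0,0,0,0.038,0,-1],[0,0,0,0,0,0.04,-1],[0,0,0,0,0,0.04,-1],[0,0,0,0,0,0,-1]]}}

```text
t: 9.45
eef_pos: [0.4709, 0.0058, 0.196]
tcp_rot: [-3.141, -0.035, 0.009]
wrist_force: [-0.5, 0.5, -0.0]
width: 0.996
gripper_force: 0.0
```

```bash
python3 - <<'E'
from h import *
go(.4745,.0065,.082,1.3)
f=grab_frame("wrist")
for c in lids(f,(100,60,460,419)): print(cv2.boundingRect(c),rect(plane(f,c[:,0],.113)))
f=grab_frame("top")
for c in lids(f,(80,190,180,300)): print("S top",rect(plane(f,c[:,0],.115)))
E
```

```text
turn z -0.0 shift mm [  3.6  -0.6 114. ] tilt 0.34
(233, 167, 80, 102) (array([472.2,   6.2]), array([81.6, 57.9]), 1.3)
(375, 183, 85, 80) (array([ 471.5, -104.6]), array([65. , 64.2]), 8.5)
(287, 314, 60, 55) (array([359.5, -35.5]), array([58.2, 52.6]), 2.1)
(218, 351, 54, 20) (array([337.2,  28. ]), array([48.3, 16.4]), 82.5)
S top (array([457. , 368.6]), array([60.1, 35. ]), 2.8)
```

Request:
{"name": "step_arm", "arguments": {"motion": [[0,0,0,0.002,0,0.03,-1],[0,0,0,0,0,0.04,-1],[0,0,0,0,0,0.03,-1],[0,0,0,0,0,0.014,-1],[0,0,0,0,0,0,-1]]}}

```text
t: 10.18
eef_pos: [0.4747, 0.0059, 0.0847]
tcp_rot: [3.141, 0.036, 0.0]
wrist_force: [-0.3, 0.2, 0.2]
width: 1.0
gripper_force: 0.0
```

Request:
{"name": "step_arm", "arguments": {"motion": [[0,0,0,0,0,0,1],[0,0,0,0,0,0,1],[0,0,0,0,0,0,1],[0,0,0,0,0,0,1],[0,0,0,0,0,0,1]]}}

```text
t: 10.8
eef_pos: [0.4749, 0.0058, 0.0856]
tcp_rot: [3.141, 0.036, 0.004]
wrist_force: [-0.6, -0.1, 7.4]
width: 0.698
gripper_force: 42.6
```

Request:
{"name": "step_arm", "arguments": {"motion": [[0,0,0,0,0,-0.02,1],[0,0,0,0,0,-0.03,1],[0,0,0,0,0,-0.05,1],[0,0,1.3,0,0,-0.04,1],[0,0,0,0,0,-0.01,1]]}}

```text
t: 11.42
eef_pos: [0.4747, 0.0058, 0.2369]
tcp_rot: [3.141, 0.0, 0.007]
wrist_force: [-0.7, 1.4, -3.4]
width: 0.694
gripper_force: 45.6
```

```bash
python3 - <<'E'
from h import *
go(.546,.391,.25,0)
E
```

```text
turn z 0.0 shift mm [  71.3 -385.2  -13.1] tilt 0.27
```

Request:
{"name": "step_arm", "arguments": {"motion": [[0,0,0,0.005,-0.03,0,1],[0,0,0,0.009,-0.05,0,1],[0,0,0,0.01,-0.055,0,1],[0,0,0,0.01,-0.055,0,1],[0,0,0,0.01,-0.055,0,1]]}}

```text
t: 12.05
eef_pos: [0.5179, 0.2526, 0.2331]
tcp_rot: [3.141, 0.001, -0.002]
wrist_force: [0.9, 0.5, -2.2]
width: 0.692
gripper_force: 45.5
```

Request:
{"name": "step_arm", "arguments": {"motion": [[0,0,0,0.01,-0.055,0,1],[0,0,0,0.01,-0.05,0,1],[0,0,0,0.007,-0.035,0,1],[0,0,0,0,0,0.03,1],[0,0,0,0,0,0.05,1]]}}

```text
t: 12.68
eef_pos: [0.5451, 0.3915, 0.1531]
tcp_rot: [-3.141, -0.002, -0.002]
wrist_force: [0.9, 0.7, -3.6]
width: 0.695
gripper_force: 45.6
```

Request:
{"name": "step_arm", "arguments": {"motion": [[0,0,0,0,0,0.04,1],[0,0,0,0,0,0.02,1],[0,0,0,0,0,0.005,1],[0,0,0,0,0,0,1],[0,0,0,0,0,0,1]]}}

```text
t: 13.3
eef_pos: [0.5458, 0.3912, 0.0907]
tcp_rot: [-3.141, -0.0, -0.003]
wrist_force: [-0.3, 0.5, -2.8]
width: 0.694
gripper_force: 45.2
```

```bash
python3 - <<'E'
from h import *
go(.546,.391,.0676,0)
E
```

```text
turn z 0.0 shift mm [ 0.2  0.2 23.1] tilt 0.13
```

Request:
{"name": "step_arm", "arguments": {"motion": [[0,0,0,0,0,0.015,1],[0,0,0,0,0,0.006,1],[0,0,0,0,0,0.002,1],[0,0,0,0,0,0,1],[0,0,0,0,0,0,1]]}}

```text
t: 13.92
eef_pos: [0.5448, 0.3906, 0.0675]
tcp_rot: [3.141, 0.0, -0.001]
wrist_force: [-8.0, -4.8, 14.6]
width: 0.697
gripper_force: 47.5
```

Request:
{"name": "step_arm", "arguments": {"motion": [[0,0,0,0,0,0,0.3],[0,0,0,0,0,0,-0.5],[0,0,0,0,0,0,-1],[0,0,0,0,0,0,-1],[0,0,0,0,0,0,-1]]}}

```text
t: 14.55
eef_pos: [0.5453, 0.3908, 0.0661]
tcp_rot: [3.141, 0.0, -0.0]
wrist_force: [0.6, 0.0, -0.6]
width: 1.001
gripper_force: 0.0
```

Request:
{"name": "step_arm", "arguments": {"motion": [[0,0,0,0,0,-0.03,-1],[0,0,0,0,0,-0.06,-1],[0,0,0,0,0,-0.06,-1],[0,0,0,0,0,-0.05,-1],[0,0,0,0,0,0,-1]]}}

```text
t: 15.18
eef_pos: [0.5461, 0.3915, 0.2707]
tcp_rot: [-3.138, -0.0, -0.01]
wrist_force: [0.9, 0.2, -0.0]
width: 1.002
gripper_force: 0.0
```

```bash
python3 - <<'E'
from h import *
go(.475,-.099,.28,0)
E
```

```text
turn z 0.0 shift mm [-71.1 490.5  -9.3] tilt 0.42
```

Request:
{"name": "step_arm", "arguments": {"motion": [[0,0,0,-0.008,0.05,0,-1],[0,0,0,-0.008,0.058,0,-1],[0,0,0,-0.008,0.058,0,-1],[0,0,0,-0.008,0.058,0,-1],[0,0,0,-0.008,0.058,0,-1]]}}

```text
t: 15.8
eef_pos: [0.5044, 0.1071, 0.2653]
tcp_rot: [3.141, 0.001, -0.002]
wrist_force: [1.1, -0.3, 0.2]
width: 1.001
gripper_force: 0.0
```

Request:
{"name": "step_arm", "arguments": {"motion": [[0,0,0,-0.008,0.058,0,-1],[0,0,0,-0.008,0.058,0,-1],[0,0,0,-0.008,0.055,0.02,-1],[0,0,0,-0.007,0.037,0.04,-1],[0,0,0,0,0,0,-1]]}}

```text
t: 16.42
eef_pos: [0.4725, -0.1007, 0.2034]
tcp_rot: [-3.14, 0.005, 0.008]
wrist_force: [-0.5, 0.2, 0.5]
width: 1.003
gripper_force: 0.0
```

```bash
python3 - <<'E'
from h import *
go(.475,-.0995,.092,0)
f=grab_frame("wrist");cv2.imwrite("pics/w3.png",f["pixels"][:,:,::-1])
for c in lids(f,(160,100,400,419))[:4]: print(cv2.boundingRect(c),rect(plane(f,c[:,0],.123)))
f=grab_frame("top");cv2.imwrite("pics/t3.png",f["pixels"][:,:,::-1])
for c in lids(f,(85,200,172,296)): print("top",cv2.boundingRect(c),rect(plane(f,c[:,0],.115)),rect(plane(f,c[:,0],.095)))
E
```

```text
turn z -0.2 shift mm [  2.5  -1.2 111.4] tilt 0.32
(230, 179, 83, 79) (array([475.3, -99.1]), array([61.5, 62.3]), 48.2)
(291, 334, 86, 50) (array([ 350.2, -154.3]), array([67.7, 54.1]), 70.4)
(162, 258, 41, 39) (array([426.3, -27.4]), array([35.4, 29.9]), 2.0)
(209, 345, 41, 22) (array([346.4, -61.5]), array([35.5, 20.2]), 70.5)
top (85, 206, 17, 42) (array([542.3, 364.9]), array([81.2, 31.6]), 2.4) (array([544.3, 374.9]), array([83.3, 32.5]), 2.4)
top (85, 256, 14, 31) (array([456.9, 364. ]), array([57.9, 25.2]), 2.5) (array([456.7, 373.9]), array([59.4, 25.9]), 2.5)
```

View pics/w3.png

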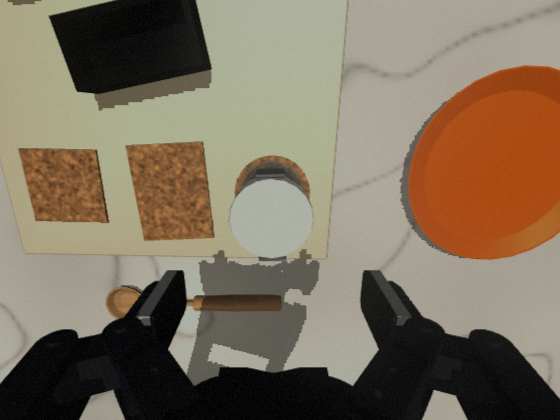

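The picture shows the bare square mat at (63,186), the bare long mat at (171,191), and the round lid at (271,217) with its clip straight ahead at (270,172).

Request:
{"name": "step_arm", "arguments": {"motion": [[0,0,0,0.002,-0.001,0.03,-1],[0,0,0,0,0,0.04,-1],[0,0,0,0,0,0.028,-1],[0,0,0,0,0,0.011,-1],[0,0,0,0,0,0,-1]]}}

```text
t: 17.15
eef_pos: [0.4766, -0.0976, 0.0976]
tcp_rot: [3.142, 0.002, -0.0]
wrist_force: [0.8, 0.6, 0.5]
width: 1.0
gripper_force: 0.0
```

Request:
{"name": "step_arm", "arguments": {"motion": [[0,0,0,0,0,0,1],[0,0,0,0,0,0,1],[0,0,0,0,0,0,1],[0,0,0,0,0,0,1],[0,0,0,0,0,0,1]]}}

```text
t: 17.77
eef_pos: [0.4769, -0.0983, 0.0986]
tcp_rot: [3.141, -0.0, 0.004]
wrist_force: [-0.2, 0.6, 3.9]
width: 0.74
gripper_force: 42.6
```

Request:
{"name": "step_arm", "arguments": {"motion": [[0,0,0,0,0,-0.02,1],[0,0,0,0,0,-0.03,1],[0,0,0,0,0,-0.05,1],[0,0,0,0,0,-0.04,1],[0,0,0,0,0,-0.01,1]]}}

```text
t: 18.4
eef_pos: [0.4767, -0.0983, 0.2498]
tcp_rot: [3.14, 0.0, 0.007]
wrist_force: [0.3, -0.1, -3.4]
width: 0.738
gripper_force: 46.1
```

```bash
python3 - <<'E'
from h import *
go(.509,.293,.25,0)
f=grab_frame("wrist");h=cv2.cvtColor(f["pixels"],cv2.COLOR_RGB2HSV)
m=mask(f,(5,75,60),(20,255,235),(0,0,400,330))
for c in blobs(m,500): print(cv2.boundingRect(c),rect(plane(f,c[:,0],.033)),np.median(h[c[:,0,1],c[:,0,0]],0))
E
```

```text
turn z 0.0 shift mm [ 3.230e+01 -3.913e+02 -2.000e-01] tilt 0.27
(147, 143, 76, 88) (array([472.1,   4.8]), array([102.9,  77.7]), 2.5) [ 16. 121. 145.]
(53, 148, 77, 66) (array([480.3, 114.2]), array([78.1, 77.7]), 89.1) [ 16.  118.5 138. ]
(241, 156, 66, 54) (array([478.7, -99.3]), array([63.2, 77.3]), 1.2) [ 16.  96. 134.]
(124, 273, 48, 32) (array([339. ,  71.4]), array([47.8, 56.7]), 39.4) [ 16.  117.5 156.5]
```

Request:
{"name": "step_arm", "arguments": {"motion": [[0,0,0,0.004,-0.03,0,1],[0,0,0,0.004,-0.05,0,1],[0,0,0,0.004,-0.055,0,1],[0,0,0,0.004,-0.055,0,1],[0,0,0,0.004,-0.055,0,1]]}}

```text
t: 19.08
eef_pos: [0.4956, 0.1485, 0.2456]
tcp_rot: [3.141, -0.0, -0.004]
wrist_force: [1.3, -0.3, -2.8]
width: 0.732
gripper_force: 45.9
```

Request:
{"name": "step_arm", "arguments": {"motion": [[0,0,0,0.004,-0.055,0,1],[0,0,0,0.004,-0.055,0,1],[0,0,0,0.004,-0.036,0,1],[0,0,0,0,0,0.03,1],[0,0,0,0,0,0.05,1]]}}

```text
t: 19.7
eef_pos: [0.508, 0.2934, 0.1655]
tcp_rot: [-3.141, -0.002, -0.001]
wrist_force: [0.1, -0.8, -5.0]
width: 0.741
gripper_force: 46.2
```

Request:
{"name": "step_arm", "arguments": {"motion": [[0,0,0,0,0,0.04,1],[0,0,0,0,0,0.02,1],[0,0,0,0,0,0.005,1],[0,0,0,0,0,0,1],[0,0,0,0,0,0,1]]}}

```text
t: 20.32
eef_pos: [0.5085, 0.2929, 0.103]
tcp_rot: [-3.141, -0.0, -0.002]
wrist_force: [-0.6, 0.7, -3.6]
width: 0.737
gripper_force: 45.9
```

```bash
python3 - <<'E'
from h import *
go(.509,.293,.0808,0)
E
```

```text
turn z 0.0 shift mm [ 0.5 -0.1 22.2] tilt 0.07
```

Request:
{"name": "step_arm", "arguments": {"motion": [[0,0,0,0,0,0.014,1],[0,0,0,0,0,0.006,1],[0,0,0,0,0,0.0015,1],[0,0,0,0,0,0,1],[0,0,0,0,0,0,1]]}}

```text
t: 20.95
eef_pos: [0.5083, 0.2929, 0.0808]
tcp_rot: [3.142, 0.0, 0.0]
wrist_force: [-0.1, 0.6, -3.5]
width: 0.736
gripper_force: 46.0
```

Request:
{"name": "step_arm", "arguments": {"motion": [[0,0,0,0,0,0,0.2],[0,0,0,0,0,0,-0.5],[0,0,0,0,0,0,-0.75],[0,0,0,0,0,0,-0.75],[0,0,0,0,0,0,-0.75]]}}

```text
t: 21.58
eef_pos: [0.5083, 0.2929, 0.0809]
tcp_rot: [-3.142, -0.0, -0.0]
wrist_force: [0.0, 0.0, 0.4]
width: 0.871
gripper_force: 0.0
```

Request:
{"name": "step_arm", "arguments": {"motion": [[0,0,0,0,0,-0.03,-0.75],[0,0,0,0,0,-0.06,-0.75],[0,0,0,0,0,-0.06,-1],[0,0,0,0,0,-0.04,-1],[0,0,0,0,0,0,-1]]}}

```text
t: 22.2
eef_pos: [0.509, 0.2932, 0.2741]
tcp_rot: [-3.139, -0.0, -0.009]
wrist_force: [-0.8, -0.4, -0.7]
width: 0.998
gripper_force: 0.0
```

```bash
python3 - <<'E'
from h import *
go(.53,.015,.28,10.8)
E
```

```text
turn z -10.8 shift mm [-31.5 277.2  -5.9] tilt 0.34
```

Request:
{"name": "step_arm", "arguments": {"motion": [[0,0,0,0.0195,0.0556,0,-1],[0,0,0,0.0195,0.0556,0,-1],[0,0,0,0.0195,0.0556,0,-1],[0,0,0,0.0195,0.0556,0,-1],[0,0,0,0.0195,0.0556,0,-1]]}}

```text
t: 22.82
eef_pos: [0.6059, 0.013, 0.2696]
tcp_rot: [-3.141, -0.0, 0.002]
wrist_force: [0.4, 1.0, 0.3]
width: 0.999
gripper_force: 0.0
```

Request:
{"name": "step_arm", "arguments": {"motion": [[0,0,-10,0,0,0,-1],[0,0,-10,0,0,0,-1],[0,0,-10,0,0,0,-1],[0,0,-10,0,0,0,-1],[0,0,-10,0,0,0,-1]]}}

```text
t: 23.45
eef_pos: [0.6054, 0.0149, 0.2695]
tcp_rot: [-2.843, -1.336, 0.003]
wrist_force: [0.2, 0.2, -0.1]
width: 1.0
gripper_force: 0.0
```

Request:
{"name": "step_arm", "arguments": {"motion": [[0,0,-10,0,0,0,-0.65],[0,0,-10,0,0,0,-0.65],[0,0,-10,0,0,0,-0.65],[0,0,-10,0,0,0,-0.65],[0,0,-10.5,0,0,0,-0.65]]}}

```text
t: 24.08
eef_pos: [0.6054, 0.0149, 0.2695]
tcp_rot: [-2.001, -2.42, 0.002]
wrist_force: [-0.2, -0.4, 0.5]
width: 0.826
gripper_force: 0.0
```

```bash
python3 - <<'E'
from h import *
f=grab_frame("wrist");cv2.imwrite("pics/w4.png",f["pixels"][:,:,::-1])
for c in blobs(mask(f,(0,0,0),(179,255,70),(0,0,559,300)),500): print(cv2.boundingRect(c),rect(plane(f,c[:,0],.064)))
go(.606,.015,.045,100.8);print(state()["joints"])
E
```

```text
(250, 136, 51, 96) (array([606.6,  15.4]), array([ 55.1, 111.1]), 10.8)
(332, 265, 65, 35) (array([744.2, -98.9]), array([48.1, 84.3]), 63.5)
(156, 265, 48, 35) (array([ 509.3, -131.3]), array([62.3, 49.3]), 10.9)
turn z 0.6 shift mm [  0.    0.6 224.5] tilt 0.1
[-8.44103013e-02  4.35797714e-01  1.56905310e+00 -1.22114910e-04
  1.13852973e+00 -2.82749291e-01]
```

View pics/w4.png

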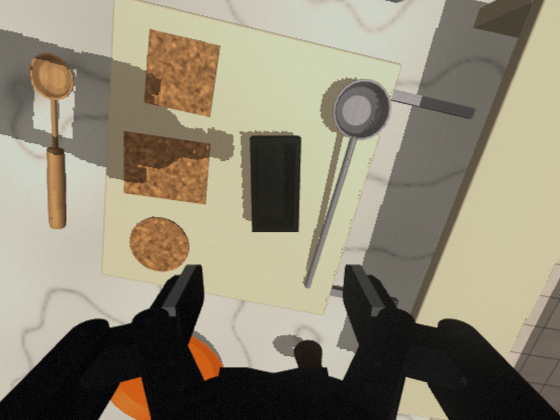

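The dish is at (275,184), square to the tool. The ladle handle passes at (340,183), and all three bare mats are visible at (182,72), (167,167) and (159,244).

```bash
python3 - <<'E'
from h import *
f=grab_frame("wrist")
P=plane(f,[(335,183)],.05)[0]; u=np.array([np.cos(np.radians(10.8)),np.sin(np.radians(10.8))])
print("handle near edge from dish centre across (mm)",(P[:2]*1000-[606.3,15])@u)
for lo,hi in(((5,75,60),(20,255,235)),((5,60,25),(25,255,235))):
  m=cv2.morphologyEx(mask(f,lo,hi,(100,20,232,290)),cv2.MORPH_CLOSE,np.ones((5,5)))
  for c in blobs(m,500): print(cv2.boundingRect(c),rect(plane(f,c[:,0],.033)))
go(.6063,.015,.045,100.8)
E
```

```text
handle near edge from dish centre across (mm) 71.97156704646937
(118, 116, 107, 88) (array([476.6,  13.8]), array([125.1,  95.5]), 2.5)
(134, 28, 87, 89) (array([474. , 108.6]), array([87.7, 88.9]), 88.9)
(129, 216, 60, 55) (array([471.7, -99.6]), array([79. , 78.1]), 70.3)
(106, 27, 126, 178) (array([475. ,  57.5]), array([190.1, 147.7]), 89.1)
(128, 215, 61, 57) (array([ 471.5, -100. ]), array([79.7, 80.9]), 4.6)
turn z -0.2 shift mm [ -0.    0.8 224.6] tilt 0.09
```

Request:
{"name": "step_arm", "arguments": {"motion": [[0,0,0,0,0.001,0.04,-0.65],[0,0,0,0,0,0.06,-0.65],[0,0,0,0,0,0.06,-0.65],[0,0,0,0,0,0.03,-0.65],[0,0,0,0,0,0.01,-0.65]]}}

```text
t: 24.8
eef_pos: [0.6058, 0.0151, 0.0685]
tcp_rot: [-2.011, -2.409, 0.003]
wrist_force: [0.1, 0.4, 0.4]
width: 0.823
gripper_force: 0.0
```

```bash
python3 - <<'E'
from h import *
go(.6063,.015,.045,100.8)
E
```

```text
turn z -0.5 shift mm [-0.2  0.5 23.5] tilt 0.21
```

Request:
{"name": "step_arm", "arguments": {"motion": [[0,0,-0.3,0,0,0.014,-0.65],[0,0,0,0,0,0.007,-0.65],[0,0,0,0,0,0.002,-0.65],[0,0,0,0,0,0,1],[0,0,0,0,0,0,1]]}}

```text
t: 25.42
eef_pos: [0.6071, 0.015, 0.0485]
tcp_rot: [2.002, 2.42, 0.001]
wrist_force: [-0.2, 0.7, 3.7]
width: 0.651
gripper_force: 43.6
```

Request:
{"name": "step_arm", "arguments": {"motion": [[0,0,0,0,0,0,1],[0,0,0,0,0,0,1],[0,0,0,0,0,0,1],[0,0,0,0,0,-0.01,1],[0,0,0,0,0,-0.02,1]]}}

```text
t: 26.05
eef_pos: [0.6062, 0.0151, 0.0777]
tcp_rot: [-2.002, -2.42, 0.002]
wrist_force: [0.2, -0.2, -1.8]
width: 0.645
gripper_force: 43.1
```

Request:
{"name": "step_arm", "arguments": {"motion": [[0,0,0,0,0,-0.03,1],[0,0,0,0,0,-0.05,1],[0,0,0,0,0,-0.04,1],[0,0,0,0,0,-0.02,1],[0,0,0,0,0,0,1]]}}

```text
t: 26.68
eef_pos: [0.607, 0.0151, 0.2194]
tcp_rot: [2.001, 2.419, 0.002]
wrist_force: [-1.1, 0.3, -2.3]
width: 0.649
gripper_force: 43.5
```

```bash
python3 - <<'E'
from h import *
f=grab_frame("wrist");cv2.imwrite("pics/w5.png",f["pixels"][:,:,::-1])
go(.4915,-.348,.21,100.8)
E
```

```text
turn z 0.0 shift mm [-335.1 -181.     7.9] tilt 0.03
```

View pics/w5.png

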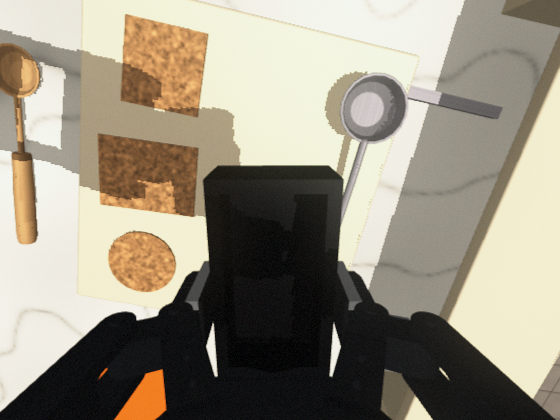

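The dish hangs level between the fingers, with the ladle untouched at (375,107).

Request:
{"name": "step_arm", "arguments": {"motion": [[0,0,0,-0.025,-0.013,0,1],[0,0,0,-0.042,-0.023,0,1],[0,0,0,-0.048,-0.026,0,1],[0,0,0,-0.05,-0.027,0,1],[0,0,0,-0.05,-0.027,0,1]]}}

```text
t: 27.35
eef_pos: [0.5319, -0.2192, 0.2163]
tcp_rot: [-2.001, -2.419, 0.001]
wrist_force: [0.7, -0.9, -2.4]
width: 0.644
gripper_force: 43.4
```

Request:
{"name": "step_arm", "arguments": {"motion": [[0,0,0,-0.05,-0.027,0,1],[0,0,0,-0.04,-0.022,0,1],[0,0,0,-0.03,-0.016,0,1],[0,0,0,0,0,0.03,1],[0,0,0,0,0,0.05,1]]}}

```text
t: 27.98
eef_pos: [0.4915, -0.3486, 0.1366]
tcp_rot: [2.003, 2.419, -0.0]
wrist_force: [-0.1, -0.3, -3.1]
width: 0.651
gripper_force: 43.5
```

Request:
{"name": "step_arm", "arguments": {"motion": [[0,0,0,0,0,0.04,1],[0,0,0,0,0,0.02,1],[0,0,0,0,0,0,1],[0,0,0,0,0,0,1],[0,0,0,0,0,0,1]]}}

```text
t: 28.6
eef_pos: [0.4921, -0.3482, 0.0787]
tcp_rot: [2.001, 2.42, -0.0]
wrist_force: [-0.5, -0.2, -2.2]
width: 0.645
gripper_force: 43.3
```

```bash
python3 - <<'E'
from h import *
go(.4915,-.348,.0245,100.8)
t=grab_frame("top")
f=grab_frame("wrist");m=mask(f,(5,100,60),(18,255,255));b=max(blobs(m),key=len)[:,0];P=plane(f,b,.016)[:,:2]*1000
c=np.linalg.lstsq(np.c_[2*P,np.ones(len(P))],(P**2).sum(1),rcond=None)[0];print(c[:2],np.sqrt(c[2]+c[:2]@c[:2]),cv2.boundingRect(b))
# outer-rim points only
d=np.hypot(*(P-[491.5,-348]).T);Q=P[d>97];c=np.linalg.lstsq(np.c_[2*Q,np.ones(len(Q))],(Q**2).sum(1),rcond=None)[0];print(len(Q),c[:2],np.sqrt(c[2]+c[:2]@c[:2]))
E
```

```text
turn z 0.0 shift mm [ 0.3 -0.5 54.2] tilt 0.09
[ 488.36082211 -340.72120709] 85.09564372350522 (122, 72, 300, 236)
615 [ 490.54033665 -348.4939284 ] 103.08962023898042
```

Request:
{"name": "step_arm", "arguments": {"motion": [[0,0,0,0,0,0.025,1],[0,0,0,0,0,0.018,1],[0,0,0,0,0,0.008,1],[0,0,0,0,0,0.0025,1],[0,0,0,0,0,0,1]]}}

```text
t: 29.32
eef_pos: [0.4919, -0.3481, 0.0248]
tcp_rot: [2.002, 2.42, -0.0]
wrist_force: [-0.1, 0.2, -2.2]
width: 0.649
gripper_force: 43.4
```

Request:
{"name": "step_arm", "arguments": {"motion": [[0,0,0,0,0,0,0.2],[0,0,0,0,0,0,-0.5],[0,0,0,0,0,0,-0.65],[0,0,0,0,0,0,-0.65],[0,0,0,0,0,0,-0.65]]}}

```text
t: 29.95
eef_pos: [0.4918, -0.348, 0.0244]
tcp_rot: [2.002, 2.421, -0.0]
wrist_force: [-1.0, 0.3, 0.2]
width: 0.827
gripper_force: 0.0
```

Request:
{"name": "step_arm", "arguments": {"motion": [[0,0,0,0,0,-0.03,-0.65],[0,0,0,0,0,-0.06,-0.65],[0,0,0,0,0,-0.06,-1],[0,0,0,0,0,-0.06,-1],[0,0,0,0,0,0,-1]]}}

```text
t: 30.58
eef_pos: [0.4928, -0.3488, 0.2391]
tcp_rot: [1.997, 2.414, -0.001]
wrist_force: [0.1, -0.4, -1.5]
width: 0.999
gripper_force: 0.0
```

```bash
python3 - <<'E'
from h import *
f=grab_frame("wrist");
b=[c for c in blobs(mask(f,(0,0,0),(179,255,70),(120,60,440,270)),500)]
for c in b: print(cv2.boundingRect(c),rect(plane(f,c[:,0],.04)))
m=mask(f,(5,100,60),(18,255,255));b=max(blobs(m),key=len)[:,0];P=plane(f,b,.016)[:,:2]*1000
d=np.hypot(*(P-[491.5,-348]).T);Q=P[d>97];c=np.linalg.lstsq(np.c_[2*Q,np.ones(len(Q))],(Q**2).sum(1),rcond=None)[0];print(len(Q),c[:2],np.sqrt(c[2]+c[:2]@c[:2]))
go(.48,0,.30,0)
E
```

```text
(246, 133, 52, 99) (array([ 491.1, -347.3]), array([ 55.5, 112.4]), 10.9)
486 [ 490.38245652 -348.56710915] 102.96315416077448
turn z 100.8 shift mm [ -12.1 -348.2  -63.7] tilt 0.23
```

Request:
{"name": "step_arm", "arguments": {"motion": [[0,0,10,0,0,-0.016,-1],[0,0,10,0,0,-0.016,-1],[0,0,10,0,0,-0.016,-1],[0,0,10,0,0,-0.016,-1],[0,0,10,0,0,-0.016,-1]]}}

```text
t: 31.25
eef_pos: [0.4915, -0.3478, 0.313]
tcp_rot: [-2.839, -1.338, 0.002]
wrist_force: [0.6, -0.9, -0.9]
width: 1.0
gripper_force: 0.0
```

Request:
{"name": "step_arm", "arguments": {"motion": [[0,0,10,0,0,0,-1],[0,0,10,0,0,0,-1],[0,0,10,0,0,0,-1],[0,0,10,0,0,0,-1],[0,0,10.8,0,0,0,-1]]}}

```text
t: 31.88
eef_pos: [0.4915, -0.3478, 0.3124]
tcp_rot: [-3.14, 0.008, 0.003]
wrist_force: [0.3, -0.3, -0.7]
width: 1.003
gripper_force: 0.0
```

Request:
{"name": "step_arm", "arguments": {"motion": [[0,0,0,-0.003,-0.058,0,-1],[0,0,0,-0.003,-0.058,0,-1],[0,0,0,-0.003,-0.058,0,-1],[0,0,0,-0.003,-0.058,0,-1],[0,0,0,-0.003,-0.058,0,-1]]}}

```text
t: 32.5
eef_pos: [0.4758, -0.0562, 0.3129]
tcp_rot: [-3.141, -0.001, 0.003]
wrist_force: [0.7, -1.3, 0.5]
width: 1.003
gripper_force: 0.0
```

Request:
{"name": "step_arm", "arguments": {"motion": [[0,0,0,0,-0.058,0,-1],[0,0,0,0,0,0,-1],[0,0,0,0,0,0,-1],[0,0,0,0,0,0,-1],[0,0,0,0,0,0,-1]]}}

```text
t: 33.12
eef_pos: [0.4764, -0.001, 0.314]
tcp_rot: [3.142, -0.001, -0.001]
wrist_force: [0.0, 0.4, 0.4]
width: 1.0
gripper_force: 0.0
```

```bash
cat >> h.py <<'E'
def mats(f,roi):
    m=mask(f,(5,75,40),(20,255,235),roi)
    for c in blobs(m,700): yield c[:,0]
E
python3 - <<'E'
from h import *
f=grab_frame("wrist");cv2.imwrite("pics/w6.png",f["pixels"][:,:,::-1]);print(np.round(pose()[0],4))
s=grab_frame("scene")
for n,g,r in(("wrist",f,(120,60,420,300)),("scene",s,(150,140,300,260))):
    for c in mats(g,r): print(n,cv2.boundingRect(c),rect(plane(g,c,.033)),np.round(cv2.minAreaRect(c)[0],1))
E
```

```text
[ 0.4764 -0.0009  0.3141]
wrist (239, 138, 59, 75) (array([472.2,   4.4]), array([103. ,  77.9]), 2.4) [268.8 175.1]
wrist (160, 142, 59, 57) (array([479.9, 114.1]), array([77.9, 77.4]), 88.6) [189. 170.]
wrist (316, 148, 57, 57) (array([471.6, -99.5]), array([78. , 78.1]), 47.7) [344. 176.]
wrist (204, 251, 138, 29) (array([334.9,  -0.4]), array([209.7,  47.7]), 89.9) [272.5 265. ]
scene (200, 180, 56, 36) (array([474.8,   2.9]), array([103. ,  76.8]), 2.4) [227.3 197.3]
scene (174, 209, 38, 27) (array([ 474.1, -101.1]), array([76.3, 77. ]), 78.2) [192.5 222. ]
```

View pics/w6.png

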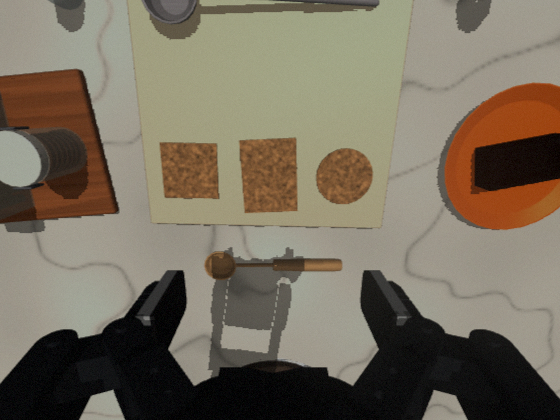

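The mats are clean at square (189,170), long (269,175) and round (344,176). The dish sits mid-plate and the ladle has not moved. Next I go over the board to measure the lids there.

Request:
{"name": "step_arm", "arguments": {"motion": [[0,0,0,0.005,-0.06,0,-1],[0,0,0,0.005,-0.06,0,-1],[0,0,0,0.005,-0.06,0,-1],[0,0,0,0.005,-0.06,0,-1],[0,0,0,0,-0.054,0,-1]]}}

```text
t: 33.85
eef_pos: [0.4962, 0.2959, 0.3142]
tcp_rot: [3.142, 0.001, 0.0]
wrist_force: [0.5, -1.4, 0.3]
width: 0.998
gripper_force: 0.0
```

Request:
{"name": "step_arm", "arguments": {"motion": [[0,0,0,0,0,0,-1],[0,0,0,0,0,0,-1],[0,0,0,0,0,0,-1],[0,0,0,0,0,0,-1],[0,0,0,0,0,0,-1]]}}

```text
t: 34.48
eef_pos: [0.4962, 0.2935, 0.3144]
tcp_rot: [3.142, 0.0, 0.0]
wrist_force: [-0.3, 0.8, -0.2]
width: 1.002
gripper_force: 0.0
```

```bash
python3 - <<'E'
from h import *
f=grab_frame("wrist");cv2.imwrite("pics/w7.png",f["pixels"][:,:,::-1]);print(np.round(pose()[0],4))
for c in lids(f,(60,60,400,280)): print(cv2.boundingRect(c),[rect(plane(f,c[:,0],z)) for z in(.115,.105,.095)])
E
```

```text
[0.4962 0.2936 0.3144]
(160, 106, 55, 74) [(array([544.3, 385.2]), array([55.1, 77.1]), 89.9), (array([543.3, 388. ]), array([56.7, 79.4]), 89.9), (array([542.4, 390.7]), array([58.4, 81.7]), 89.9)]
(170, 198, 53, 47) [(array([455.2, 382.8]), array([58.2, 57.1]), 90.0), (array([451.6, 385.5]), array([60. , 58.8]), 90.0), (array([448. , 388.1]), array([61.7, 60.5]), 90.0)]
(248, 149, 53, 54) [(array([508.8, 292.1]), array([58.2, 59.8]), 90.0), (array([506.8, 292.1]), array([60. , 61.6]), 90.0), (array([504.8, 292. ]), array([61.7, 63.3]), 90.0)]
(307, 60, 54, 70) [(array([592.7, 231.7]), array([51.3, 66.3]), 90.0), (array([593.2, 229.9]), array([52.9, 68.3]), 90.0), (array([593.7, 228. ]), array([54.4, 70.2]), 90.0)]
(262, 60, 59, 48) [(array([603.8, 274.6]), array([59.4, 44.2]), 90.0), (array([604.7, 274.1]), array([61.1, 45.5]), 90.0), (array([605.5, 273.5]), array([62.9, 46.8]), 90.0)]
```

View pics/w7.png

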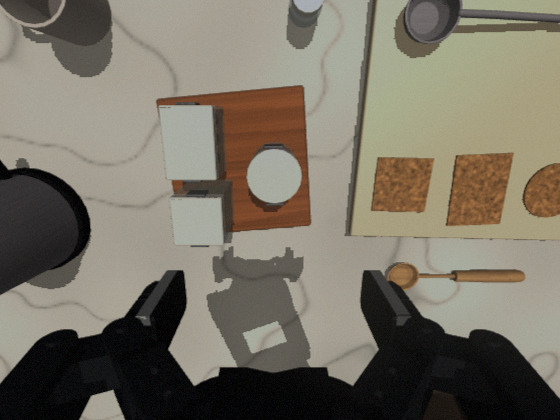

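The board view shows long at (190,143), square at (198,220) and round at (274,177), all straight and well inside the board. I fetch round first.

Request:
{"name": "step_arm", "arguments": {"motion": [[0,0,0,0.0105,0.0015,0.03,-0.8],[0,0,0,0,0,0.055,-0.8],[0,0,0,0,0,0.055,-0.8],[0,0,0,0,0,0.05,-0.8],[0,0,0,0,0,0.035,-0.8]]}}

```text
t: 35.15
eef_pos: [0.5061, 0.2922, 0.0872]
tcp_rot: [3.141, 0.001, -0.002]
wrist_force: [0.4, -0.4, -0.1]
width: 0.895
gripper_force: 0.0
```

Request:
{"name": "step_arm", "arguments": {"motion": [[0,0,0,0,0,0.012,-0.8],[0,0,0,0,0,0.003,-0.8],[0,0,0,0,0,0,-0.8],[0,0,0,0,0,0,1],[0,0,0,0,0,0,1]]}}

```text
t: 35.78
eef_pos: [0.5071, 0.2927, 0.0758]
tcp_rot: [-3.141, -0.002, -0.003]
wrist_force: [-0.1, -1.0, 4.7]
width: 0.74
gripper_force: 43.2
```

Request:
{"name": "step_arm", "arguments": {"motion": [[0,0,0,0,0,0,1],[0,0,0,0,0,0,1],[0,0,0,0,0,0,1],[0,0,0,0,0,0,1],[0,0,0,0,0,0,1]]}}

```text
t: 36.4
eef_pos: [0.5071, 0.2927, 0.0758]
tcp_rot: [-3.141, -0.002, -0.003]
wrist_force: [-0.3, -1.3, 4.8]
width: 0.735
gripper_force: 43.2
```

Request:
{"name": "step_arm", "arguments": {"motion": [[0,0,0,0,0,-0.02,1],[0,0,0,0,0,-0.04,1],[0,0,0,0,0,-0.05,1],[0,0,0,0,0,-0.04,1],[0,0,0,0,0,-0.01,1]]}}

```text
t: 37.02
eef_pos: [0.507, 0.2928, 0.2371]
tcp_rot: [-3.14, -0.002, -0.007]
wrist_force: [0.1, -0.3, -3.2]
width: 0.738
gripper_force: 45.7
```

```bash
python3 - <<'E'
from h import *
go(.4716,-.0995,.24,0)
E
```

```text
turn z 0.1 shift mm [-35.4 392.3  -2.9] tilt 0.26
```

Request:
{"name": "step_arm", "arguments": {"motion": [[0,0,0,-0.003,0.03,0,1],[0,0,0,-0.0045,0.05,0,1],[0,0,0,-0.005,0.057,0,1],[0,0,0,-0.005,0.057,0,1],[0,0,0,-0.005,0.057,0,1]]}}

```text
t: 37.65
eef_pos: [0.4834, 0.0399, 0.2333]
tcp_rot: [3.142, 0.002, -0.002]
wrist_force: [0.9, -0.3, -3.0]
width: 0.739
gripper_force: 45.6
```

Request:
{"name": "step_arm", "arguments": {"motion": [[0,0,0,-0.005,0.057,0,1],[0,0,0,-0.005,0.05,0,1],[0,0,0,-0.003,0.034,0,1],[0,0,0,0,0,0.03,1],[0,0,0,0,0,0.04,1]]}}

```text
t: 38.28
eef_pos: [0.4712, -0.1, 0.1632]
tcp_rot: [3.141, -0.0, 0.001]
wrist_force: [0.3, 0.9, -4.0]
width: 0.736
gripper_force: 45.9
```

Request:
{"name": "step_arm", "arguments": {"motion": [[0,0,0,0,0,0.03,1],[0,0,0,0,0,0.015,1],[0,0,0,0,0,0,1],[0,0,0,0,0,0,1],[0,0,0,0,0,0,1]]}}

```text
t: 38.9
eef_pos: [0.4717, -0.0995, 0.1199]
tcp_rot: [3.141, 0.002, 0.002]
wrist_force: [-0.0, -0.4, -3.5]
width: 0.736
gripper_force: 45.6
```

```bash
python3 - <<'E'
from h import *
go(.4716,-.0995,.0938,0)
f=grab_frame("wrist")
for c in mats(f,(0,0,350,260)): print(cv2.boundingRect(c),rect(plane(f,c,.033)))
E
```

```text
turn z 0.1 shift mm [-0.1 -0.  26.1] tilt 0.06
(74, 151, 120, 109) (array([480.5,   5. ]), array([86.4, 77.8]), 2.4)
(0, 161, 56, 97) (array([479.8,  96.9]), array([45.1, 77.5]), 88.6)
(222, 171, 102, 72) (array([482.8, -99.3]), array([56.1, 78.4]), 1.5)
```

Request:
{"name": "step_arm", "arguments": {"motion": [[0,0,0,0,0,0.015,1],[0,0,0,0,0,0.008,1],[0,0,0,0,0,0.003,1],[0,0,0,0,0,0,1],[0,0,0,0,0,0,1]]}}

```text
t: 39.58
eef_pos: [0.4715, -0.0995, 0.0938]
tcp_rot: [3.141, 0.002, 0.0]
wrist_force: [-4.1, 0.9, 5.3]
width: 0.74
gripper_force: 46.3
```

Request:
{"name": "step_arm", "arguments": {"motion": [[0,0,0,0,0,0,0.2],[0,0,0,0,0,0,-0.5],[0,0,0,0,0,0,-1],[0,0,0,0,0,0,-1],[0,0,0,0,0,0,-1]]}}

```text
t: 40.2
eef_pos: [0.4716, -0.0995, 0.0933]
tcp_rot: [3.141, 0.002, 0.0]
wrist_force: [0.2, 0.3, 0.4]
width: 1.0
gripper_force: 0.0
```

Request:
{"name": "step_arm", "arguments": {"motion": [[0,0,0,0,0,-0.03,-1],[0,0,0,0,0,-0.06,-1],[0,0,0,0,0,-0.06,-1],[0,0,0,0,0,-0.03,-1],[0,0,0,0,0,0,-1]]}}

```text
t: 40.83
eef_pos: [0.472, -0.0996, 0.2754]
tcp_rot: [3.14, 0.002, 0.007]
wrist_force: [-0.2, 0.0, -0.1]
width: 0.997
gripper_force: 0.0
```

```bash
python3 - <<'E'
from h import *
f=grab_frame("wrist")
for c in lids(f,(200,100,400,280)): print(cv2.boundingRect(c),rect(plane(f,c[:,0],.123)))
go(.4552,.3828,.28,0)
E
```

```text
(242, 169, 63, 61) (array([ 471. , -100.1]), array([61.2, 61. ]), 90.0)
(200, 237, 29, 35) (array([411.8, -38.6]), array([28.8, 40. ]), 85.8)
turn z 0.1 shift mm [ -16.3 -482.3   -6.2] tilt 0.09
```

Request:
{"name": "step_arm", "arguments": {"motion": [[0,0,0,-0.002,-0.045,0,-1],[0,0,0,-0.002,-0.06,0,-1],[0,0,0,-0.002,-0.06,0,-1],[0,0,0,-0.002,-0.06,0,-1],[0,0,0,-0.002,-0.06,0,-1]]}}

```text
t: 41.5
eef_pos: [0.4604, 0.1873, 0.2718]
tcp_rot: [3.141, 0.002, -0.003]
wrist_force: [1.2, -0.8, 0.5]
width: 1.002
gripper_force: 0.0
```

Request:
{"name": "step_arm", "arguments": {"motion": [[0,0,0,-0.002,-0.06,0,-1],[0,0,0,-0.002,-0.06,0,-1],[0,0,0,-0.002,-0.05,0,-1],[0,0,0,0,-0.027,0,-1],[0,0,0,0,0,0.04,-1]]}}

```text
t: 42.12
eef_pos: [0.455, 0.3847, 0.2327]
tcp_rot: [-3.14, -0.005, -0.003]
wrist_force: [-0.4, -0.3, -0.9]
width: 1.004
gripper_force: 0.0
```

Request:
{"name": "step_arm", "arguments": {"motion": [[0,0,0,0,0,0.04,-1],[0,0,0,0,0,0.02,-1],[0,0,0,0,0,0,-1],[0,0,0,0,0,0,-1],[0,0,0,0,0,0,-1]]}}

```text
t: 42.75
eef_pos: [0.4552, 0.3826, 0.174]
tcp_rot: [-3.141, -0.002, -0.002]
wrist_force: [-0.4, -0.1, 0.1]
width: 1.0
gripper_force: 0.0
```

```bash
python3 - <<'E'
from h import *
f=grab_frame("wrist")
for c in lids(f,(180,60,400,320)): print(cv2.boundingRect(c),[rect(plane(f,c[:,0],z)) for z in(.115,.095)])
go(.4552,.3828,.084,0)
E
```

```text
(216, 60, 91, 103) [(array([534.5, 389.4]), array([58.9, 52.6]), 0.0), (array([534.5, 390.2]), array([64.9, 58. ]), 0.0)]
(230, 195, 87, 78) [(array([454.8, 382.3]), array([57.2, 57.8]), 0.0), (array([446.6, 382.4]), array([63. , 63.8]), 0.0)]
(308, 310, 55, 10) [(array([390.1, 335.3]), array([ 8. , 41.2]), 0.1), (array([375.3, 330.5]), array([ 8.9, 45.4]), 0.1)]
turn z 0.1 shift mm [ 0.  -0.2 90. ] tilt 0.08
```

Request:
{"name": "step_arm", "arguments": {"motion": [[0,0,0,0,0,0.03,-1],[0,0,0,0,0,0.035,-1],[0,0,0,0,0,0.018,-1],[0,0,0,0,0,0.006,-1],[0,0,0,0,0,0,-1]]}}

```text
t: 43.42
eef_pos: [0.4553, 0.3827, 0.0848]
tcp_rot: [-3.141, -0.002, -0.001]
wrist_force: [-0.3, 0.7, 0.3]
width: 1.001
gripper_force: 0.0
```

Request:
{"name": "step_arm", "arguments": {"motion": [[0,0,0,0,0,0,1],[0,0,0,0,0,0,1],[0,0,0,0,0,0,1],[0,0,0,0,0,0,1],[0,0,0,0,0,0,1]]}}

```text
t: 44.05
eef_pos: [0.4554, 0.3828, 0.0853]
tcp_rot: [-3.141, -0.002, -0.002]
wrist_force: [-0.5, 0.2, 6.6]
width: 0.7
gripper_force: 44.8
```

Request:
{"name": "step_arm", "arguments": {"motion": [[0,0,0,0,0,-0.02,1],[0,0,0,0,0,-0.04,1],[0,0,0,0,0,-0.05,1],[0,0,0,0,0,-0.04,1],[0,0,0,0,0,0,1]]}}

```text
t: 44.68
eef_pos: [0.4555, 0.3829, 0.2371]
tcp_rot: [-3.139, -0.002, -0.007]
wrist_force: [0.1, 0.6, -4.7]
width: 0.696
gripper_force: 45.0
```

```bash
python3 - <<'E'
from h import *
go(.480,.1141,.22,-1.4)
E
```

```text
turn z 1.5 shift mm [ 31.1 268.2  17.1] tilt 0.29
```

Request:
{"name": "step_arm", "arguments": {"motion": [[0,0,1.5,0,0,0,1],[0,0,0,0.004,0.035,0,1],[0,0,0,0.006,0.05,0,1],[0,0,0,0.006,0.055,0,1],[0,0,0,0.006,0.055,0,1]]}}

```text
t: 45.3
eef_pos: [0.4713, 0.1853, 0.2325]
tcp_rot: [3.14, -0.04, -0.005]
wrist_force: [1.1, -0.0, -3.5]
width: 0.692
gripper_force: 45.2
```

Request:
{"name": "step_arm", "arguments": {"motion": [[0,0,0,0.006,0.045,0,1],[0,0,0,0.003,0.028,0,1],[0,0,0,0,0,0.03,1],[0,0,0,0,0,0.045,1],[0,0,0,0,0,0.025,1]]}}

```text
t: 45.92
eef_pos: [0.4777, 0.1135, 0.131]
tcp_rot: [3.141, -0.042, -0.008]
wrist_force: [0.6, 0.5, -2.4]
width: 0.696
gripper_force: 45.2
```

Request:
{"name": "step_arm", "arguments": {"motion": [[0,0,0,0,0,0.01,1],[0,0,0,0,0,0,1],[0,0,0,0,0,0,1],[0,0,0,0,0,0,1],[0,0,0,0,0,0,1]]}}

```text
t: 46.55
eef_pos: [0.4794, 0.1138, 0.1248]
tcp_rot: [-3.141, 0.039, -0.002]
wrist_force: [0.3, 0.4, -3.2]
width: 0.691
gripper_force: 45.2
```

```bash
python3 - <<'E'
from h import *
go(.480,.1141,.1033,-1.4)
f=grab_frame("wrist")
for c in mats(f,(180,0,559,260)): print(cv2.boundingRect(c),rect(plane(f,c,.033)))
E
```

```text
turn z -0.0 shift mm [ 0.6 -0.3 21.5] tilt 0.06
(361, 156, 107, 104) (array([481.2,   4.6]), array([85.3, 78.1]), 2.5)
(490, 172, 69, 88) (array([469.1, -85.9]), array([77.9, 52.7]), 14.7)
(222, 170, 102, 67) (array([491.5, 113.4]), array([76.7, 53.6]), 88.5)
```

Request:
{"name": "step_arm", "arguments": {"motion": [[0,0,0,0.0005,0,0.012,1],[0,0,0,0,0,0.006,1],[0,0,0,0,0,0.003,1],[0,0,0,0,0,0.0005,1],[0,0,0,0,0,0,1]]}}

```text
t: 47.22
eef_pos: [0.4794, 0.1137, 0.1034]
tcp_rot: [3.141, -0.039, -0.0]
wrist_force: [-5.0, -0.8, 10.1]
width: 0.696
gripper_force: 47.1
```

Request:
{"name": "step_arm", "arguments": {"motion": [[0,0,0,0,0,0,0.2],[0,0,0,0,0,0,-0.5],[0,0,0,0,0,0,-1],[0,0,0,0,0,0,-1],[0,0,0,0,0,0,-1]]}}

```text
t: 47.85
eef_pos: [0.4798, 0.1138, 0.1027]
tcp_rot: [3.141, -0.039, 0.0]
wrist_force: [0.2, -0.8, -0.2]
width: 1.001
gripper_force: 0.0
```

Request:
{"name": "step_arm", "arguments": {"motion": [[0,0,0,0,0,-0.03,-1],[0,0,0,0,0,-0.06,-1],[0,0,0,0,0,-0.06,-1],[0,0,0,0,0,-0.03,-1],[0,0,0,0,0,0,-1]]}}

```text
t: 48.48
eef_pos: [0.4803, 0.1139, 0.2849]
tcp_rot: [-3.141, 0.039, -0.007]
wrist_force: [-0.2, 0.4, -0.6]
width: 1.001
gripper_force: 0.0
```

```bash
python3 - <<'E'
from h import *
f=grab_frame("wrist")
for c in lids(f,(200,100,400,280)): print(cv2.boundingRect(c),rect(plane(f,c[:,0],.133)))
go(.5424,.3907,.28,0)
E
```

```text
(244, 171, 60, 58) (array([479. , 113.3]), array([57.8, 57.9]), 88.5)
(325, 236, 71, 37) (array([418.5,  24.1]), array([74.6, 41.1]), 88.5)
turn z -1.4 shift mm [  62.7 -276.9    3.2] tilt 0.09
```

S is centred to about 1 mm and its yaw matches the mat. Now the long box.

Request:
{"name": "step_arm", "arguments": {"motion": [[0,0,-1.4,0.008,-0.045,0,-1],[0,0,0,0.013,-0.058,0,-1],[0,0,0,0.013,-0.058,0,-1],[0,0,0,0.013,-0.058,0,-1],[0,0,0,0.012,-0.045,0,-1]]}}

```text
t: 49.15
eef_pos: [0.5398, 0.3797, 0.2804]
tcp_rot: [3.14, 0.0, -0.004]
wrist_force: [0.1, -0.9, 1.0]
width: 1.001
gripper_force: 0.0
```

Request:
{"name": "step_arm", "arguments": {"motion": [[0,0,0,0.004,-0.013,0,-1],[0,0,0,0,0,0.04,-1],[0,0,0,0,0,0.055,-1],[0,0,0,0,0,0.03,-1],[0,0,0,0,0,0,-1]]}}

```text
t: 49.78
eef_pos: [0.543, 0.3891, 0.1548]
tcp_rot: [3.138, -0.002, -0.008]
wrist_force: [-0.1, 0.4, 0.5]
width: 0.999
gripper_force: 0.0
```

```bash
python3 - <<'E'
from h import *
f=grab_frame("wrist")
for c in lids(f,(180,60,380,320)): print(cv2.boundingRect(c),rect(plane(f,c[:,0],.095)))
go(.5424,.3907,.065,0)
E
```

```text
(227, 177, 88, 110) (array([542.1, 390.3]), array([58. , 81.2]), 89.8)
(351, 74, 29, 56) (array([628., 333.]), array([31.1, 17.1]), 6.2)
turn z -0.1 shift mm [-1.5 -1.  92. ] tilt 0.13
```

Request:
{"name": "step_arm", "arguments": {"motion": [[0,0,0,0,-0.001,0.03,-1],[0,0,0,0,0,0.035,-1],[0,0,0,0,0,0.018,-1],[0,0,0,0,0,0.005,-1],[0,0,0,0,0,0,-1]]}}

```text
t: 50.45
eef_pos: [0.5445, 0.3917, 0.0708]
tcp_rot: [-3.141, 0.001, -0.002]
wrist_force: [0.0, -0.0, 0.4]
width: 1.003
gripper_force: 0.0
```

Request:
{"name": "step_arm", "arguments": {"motion": [[0,0,0,0,0,0,1],[0,0,0,0,0,0,1],[0,0,0,0,0,0,1],[0,0,0,0,0,0,1],[0,0,0,0,0,0,1]]}}

```text
t: 51.08
eef_pos: [0.5444, 0.3917, 0.071]
tcp_rot: [-3.141, 0.001, -0.002]
wrist_force: [-0.7, -0.6, 6.3]
width: 0.695
gripper_force: 45.1
```

Request:
{"name": "step_arm", "arguments": {"motion": [[0,0,0,0,0,-0.02,1],[0,0,0,0,0,-0.04,1],[0,0,0,0,0,-0.05,1],[0,0,0,0,0,-0.05,1],[0,0,0,0,0,0,1]]}}

```text
t: 51.7
eef_pos: [0.545, 0.3922, 0.2354]
tcp_rot: [-3.138, 0.001, -0.011]
wrist_force: [-0.0, 0.1, -3.5]
width: 0.694
gripper_force: 44.5
```

```bash
python3 - <<'E'
from h import *
go(.4722,.0045,.22,2.4)
E
```

```text
turn z -2.4 shift mm [-88.9 384.3  15.4] tilt 0.46
```

Request:
{"name": "step_arm", "arguments": {"motion": [[0,0,-2.4,0,0,0,1],[0,0,0,-0.007,0.03,0,1],[0,0,0,-0.01,0.045,0,1],[0,0,0,-0.0124,0.055,0,1],[0,0,0,-0.0124,0.055,0,1]]}}

```text
t: 52.32
eef_pos: [0.5088, 0.2034, 0.2294]
tcp_rot: [3.14, 0.066, -0.002]
wrist_force: [0.8, -1.1, -3.9]
width: 0.694
gripper_force: 44.5
```

Request:
{"name": "step_arm", "arguments": {"motion": [[0,0,0,-0.0124,0.055,0,1],[0,0,0,-0.0124,0.055,0,1],[0,0,0,-0.011,0.05,0,1],[0,0,0,-0.009,0.039,0,1],[0,0,0,0,0,0.03,1]]}}

```text
t: 52.95
eef_pos: [0.4734, 0.0021, 0.2008]
tcp_rot: [3.14, 0.06, 0.005]
wrist_force: [0.3, 0.5, -2.6]
width: 0.695
gripper_force: 44.7
```

Request:
{"name": "step_arm", "arguments": {"motion": [[0,0,0,0,0,0.03,1],[0,0,0,0,0,0.02,1],[0,0,0,0,0,0,1],[0,0,0,0,0,0,1],[0,0,0,0,0,0,1]]}}

```text
t: 53.58
eef_pos: [0.4736, 0.0043, 0.1506]
tcp_rot: [3.141, 0.065, 0.002]
wrist_force: [-0.1, 1.2, -2.5]
width: 0.697
gripper_force: 44.4
```

```bash
python3 - <<'E'
from h import *
go(.4744,.0045,.089,2.4)
f=grab_frame("wrist");cv2.imwrite("pics/w8.png",f["pixels"][:,:,::-1])
for c in mats(f,(150,0,420,260)): print(cv2.boundingRect(c),rect(plane(f,c,.033)))
for c in lids(f,(150,150,400,400)): print("lid",cv2.boundingRect(c),rect(plane(f,c[:,0],pose()[0][2]-.056+.08)))
E
```

```text
turn z -0.0 shift mm [ 0.8 -0.1 61.6] tilt 0.08
(226, 151, 94, 57) (array([499.9,   5.7]), array([48.1, 77.2]), 1.8)
(150, 153, 42, 91) (array([478.3,  92. ]), array([33.3, 80.1]), 89.0)
(347, 171, 73, 84) (array([479.1, -86. ]), array([47.8, 78.8]), 60.9)
lid (200, 224, 147, 97) (array([489.5,   4.6]), array([44.7, 57.9]), 2.3)
```

View pics/w8.png

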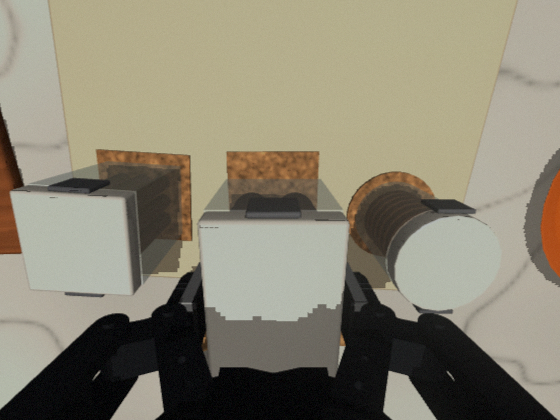

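The long box is held level over its mat at (273,180), with clear gaps to both neighbours.

Request:
{"name": "step_arm", "arguments": {"motion": [[0,0,0,0.001,0,0.025,1],[0,0,0,0,0,0.02,1],[0,0,0,0,0,0.01,1],[0,0,0,0,0,0,1],[0,0,0,0,0,0,1]]}}

```text
t: 54.25
eef_pos: [0.4746, 0.0043, 0.0954]
tcp_rot: [3.141, 0.065, 0.002]
wrist_force: [0.5, 0.4, -3.1]
width: 0.698
gripper_force: 44.5
```

Request:
{"name": "step_arm", "arguments": {"motion": [[0,0,0,0,0,0.004,1],[0,0,0,0,0,0.002,1],[0,0,0,0,0,0.0005,1],[0,0,0,0,0,0,1],[0,0,0,0,0,0,1]]}}

```text
t: 54.88
eef_pos: [0.4744, 0.0043, 0.0889]
tcp_rot: [3.141, 0.065, 0.001]
wrist_force: [-3.4, -0.5, 8.7]
width: 0.696
gripper_force: 46.0
```

```bash
python3 - <<'E'
from h import *
go(.4744,.0045,.089,2.4)
E
```

```text
turn z -0.0 shift mm [ 0.  -0.2 -0.1] tilt 0.04
```

Request:
{"name": "step_arm", "arguments": {"motion": [[0,0,0,0,0,0,0.2],[0,0,0,0,0,0,-0.5],[0,0,0,0,0,0,-0.75],[0,0,0,0,0,0,-0.75],[0,0,0,0,0,0,-0.75]]}}

```text
t: 55.5
eef_pos: [0.4743, 0.0043, 0.0882]
tcp_rot: [3.141, 0.065, -0.0]
wrist_force: [-0.4, -0.0, -0.2]
width: 0.878
gripper_force: 0.0
```

Request:
{"name": "step_arm", "arguments": {"motion": [[0,0,0,0,0,-0.03,-0.75],[0,0,0,0,0,-0.06,-0.75],[0,0,0,0,0,-0.06,-0.75],[0,0,0,0,0,-0.06,-1],[0,0,-2.4,0,0,-0.04,-1]]}}

```text
t: 56.12
eef_pos: [0.4742, 0.0044, 0.3412]
tcp_rot: [3.138, 0.132, 0.004]
wrist_force: [0.5, 0.8, -0.8]
width: 0.998
gripper_force: 0.0
```

Request:
{"name": "step_arm", "arguments": {"motion": [[0,0,0,0,0,0,-1],[0,0,0,0,0,0,-1],[0,0,0,0,0,0,-1],[0,0,0,0,0,0,-1],[0,0,0,0,0,0,-1]]}}

```text
t: 56.75
eef_pos: [0.4743, 0.0043, 0.3378]
tcp_rot: [-3.139, -0.13, 0.001]
wrist_force: [0.1, -0.4, 0.4]
width: 1.003
gripper_force: 0.0
```

```bash
python3 - <<'E'
from h import *
f=grab_frame("wrist");cv2.imwrite("pics/w9.png",f["pixels"][:,:,::-1])
for c in lids(f,(120,100,420,240)):
    x=cv2.minAreaRect(c)[0][0];z=.133 if x<230 else .113 if x<310 else .123
    print(cv2.boundingRect(c),rect(plane(f,c[:,0],z)))
E
```

```text
(249, 149, 50, 68) (array([472.4,   3.9]), array([81.4, 57.8]), 2.4)
(151, 146, 53, 55) (array([479.3, 113.6]), array([58.1, 57.7]), 88.6)
(335, 168, 53, 51) (array([ 471.2, -101. ]), array([61.4, 61.7]), 8.3)
(248, 222, 49, 18) (array([4.117e+02, 3.000e-01]), array([23.2, 61.6]), 4.7)
```

View pics/w9.png

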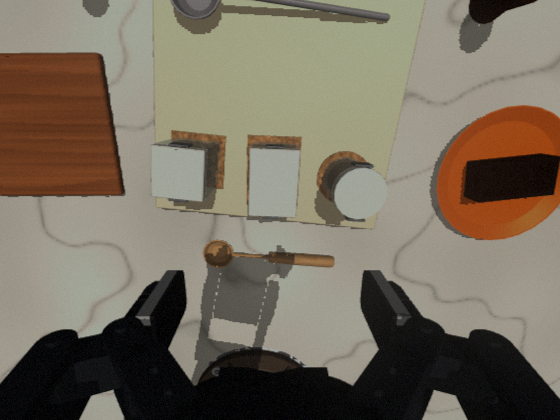

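The final view shows square (180,172), long (273,182) and round (360,190) each on its own mat, within about 1.5 mm and matched in yaw. The dish is mid-plate at (512,178) and the ladle is untouched.

```bash
python3 -c "from bench import *; print(finish_job())"
```

```text
the job is handed in; nothing more can be done
None
```

The job is done and handed in: the dish is in the middle of the plate, all three containers are back on their own mats (centred to about 1.5 mm in the wrist camera), and the ladle was not touched.

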